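Raise the lid of the blank chest with its lever

TASK

The heavy steel lid of the small chest is raised with its lever: push the yellow-capped handle of the safety stop sideways, towards the chest, until the stop's post is well out from under the lever, then press the red pad of the lever all the way down onto its rubber bump. Finish while still holding the pad down there, so that the lid stays open for someone to pick out a brass blank. Use the fingertips; do not touch the lid itself, keep the lever seated in its bracket, and leave the other things on the bench alone.

Things in the scene. Friction and masses are not known exactly. Their poses are not given: they have to be found in the camera images.
- chest: Fixed grey base plate (x -50 to 40, y -76 to 178, 8 mm thick) with a bearing bracket (cheeks 92 mm high) and a dark open chest, 124 x 120 x 67 mm, at y -194 to -74 mm. Origin on the bench under the lever's axle; z up; y level along the lever from the axle to the red pad's end; x across the lever, the stop's yellow handle being on the -x side, nearer the robot.
- saddle (a point): Centre of the bracket's two bearing slots (open at the top), 75 mm above the bench, where the lever's axle rests.
- bump (a point): Centre of the top of the rubber bump (20 mm wide) on the base plate under the pad end of the lever, 150 mm from the axle, 23 mm above the bench. The lever's bar lands on it when fully pressed; it is solid.
- lever: Loose aluminium bar lever, 225 x 20 x 12 mm; origin on its steel axle, which only rests in the slots. At rest the long end slopes up 20 degrees to the red pad 155 mm along the bar; the short end, a roller 60 mm on the other side, lies under the lid's edge. Its frame is level at rest (axes as the chest's) and turns about x, 0.64 rad in all. The lid's weight pushes the pad up with 2 to 6 N.
- lever_pad (a point): Centre of the top face of the round red pad (44 mm wide) on the lever's long end. At rest 141 mm from the axle along the chest's y and 141 mm above the bench; fully down 152 mm from the axle and about 43 mm above the bench; in between it moves on an arc about the axle.
- stop (a joint): Safety stop, dark crank on an upright pivot at x -30, y 50 mm of the chest. A 75 mm arm carries the handle, the other arm a post that blocks the lever. Rad, counter-clockwise from above: at 0 the handle arm points to the chest's -x and the post is under the lever; grows as the handle is pushed to the chest's -y. Limits -0.1, 0.8; post clear above 0.45. Light friction (1.5 N at the handle); stays put.
- stop_knob (a point): Centre of the top of the stop's upright handle, 93 mm above the bench: yellow cap 20 mm thick over its upper 30 mm, 12 mm dark rod below it, standing free from 20 mm above the bench.
- stop_post (a point): Centre of the top of the stop's upright post, 14 mm thick, 95 mm above the bench; it stands under the lever about 95 mm from the axle.
- lid (a joint): Steel lid, about 2 kg, 128 x 146 x 14 mm, hinged at the end of the chest farthest from the lever. 0 is shut (top 82 mm above the bench); grows as it opens, in rad; about 0.26 with the lever fully down. It falls shut when the lever is let go.
- hang_pole: Fixed thin upright pole (20 mm thick, 1 m tall) at the right of the bench: room equipment to keep the arm clear of. Origin at its foot.
- charcoal_block: Black charcoal block 45 x 71 x 22 mm, a bystander lying loose on the bench; origin at the centre of its underside.
- wax_block: Green wax block 32 x 61 x 18 mm, a bystander lying loose on the bench; origin at the centre of its underside.
- flux_jar: White jar with yellow lid, 46 mm wide, 41 mm high, a bystander lying loose on the bench; origin at the centre of its underside.

How it is judged:
On the way, in this order (a step that is already met when the one before it is completed fails the run):
1. the stop's post is swung out from under the lever while the lid is still shut (value of joint stop above 0.45 rad and value of joint lid below 0.06 rad), for 0.1 s.
2. the lever's pad is pressed down and the lid is raised (value of joint lid above 0.22 rad and contact force between the fingers and lever above 0.5 N), for 0.2 s.
At the end, for the whole second after the job is handed in: The lid stands open by more than 0.22 rad, held there by the fingers pressing on the lever with more than 0.5 N; the stop is swung beyond 0.45 rad; the lever's axle is within 10 mm of its place in the bracket (all of step 2 and value of joint stop above 0.45 rad and distance between lever and saddle below 0.01 m); the arm keeps its last pose, push and grip.
It fails at once if the lever is lifted or knocked out of its bracket (distance between lever and saddle above 0.012 m).
It fails at once if the robot touches the lid itself (contact force between any of the fingers, the arm and lid above 1 N).
It fails at once if a bystander is shifted by more than 20 mm (distance of any of charcoal_block, wax_block, flux_jar from where it was at the start of the episode above 0.02 m).
It also fails if it takes over 48 s, if anything falls off the work surface, if the arm or the gripper's body presses on something with over 40 N, if the wrist force passes 120 N, or if a joint passes its speed limit or range.

ROBOT

A 6-joint arm with a two-finger parallel gripper is mounted at the origin on a cart in front of the work surface, level with it; the furniture and walls round the work are solid. World frame = base frame: x ahead of the robot, y to its left, z up, the work surface at z = 0. Lengths are in m, angles in rad, forces in N, time in s.
With the tool pointing down it reaches from about 0.35 to 0.875 m from the base axis. Payload 4.2 kg.
Tool frame: the origin (TCP) lies at the very end of the fingers, on their centre line; the grasp point (between the pads) lies 19 mm behind it; z points along the fingers, y is the line along which they close (so a half turn about z gives the same grasp; the last joint's range is limited). The gripper opens to 85 mm and grips with 20 to 120 N. Pads are 22 mm wide; open, the fingers measure 114 mm over their backs; the gripper's body (76 mm by 85 mm) begins 54 mm behind the grasp point. The pads swing forward as they close: fully open they stand 13 mm farther back than shut.
Start: joints at [1.462, 0.385, 0.008, 0, -1.194, -0.259], TCP at [0.225, 0.583, 0.231] pointing down, gripper open.
Joint ranges: [-3.14, 3.14], [-1.21, 2.06], [-1.07, 1.41], [-3.16, 2.05], [-2.99, -0.16], [-3.1, 3.1]. Speed limits (rad/s): [2.79, 2.79, 3.14, 3.14, 3.14, 3.14].

INTERFACE

Orientations are given as [roll, pitch, yaw] about the fixed x, y, z axes, in that order (R = Rz(yaw) Ry(pitch) Rx(roll)).
In Python, from rig import monitor, cams, workorder, finder gives the robot as it stands. The module is installed in compiled form; this text tells all that it offers.
- The arm moves only by the tool jog_arm, never from a script. Its arguments are lists of equal length, an entry for each row: "travel": the shift along the tool's x, y, z normalised to -1 to 1, where 1 is 0.03 m, a list of three; "twist": the turn, a rotation vector about the tool's x, y, z normalised to -1 to 1, where 1 is 0.08 rad, a list of three. In form: {"travel": [[tx, ty, tz], ...], "twist": [[rx, ry, rz], ...]}. A call has 1 to 8 rows; each row shifts and turns the commanded pose from where the row before left it, along the tool's axes as they then stand; what a row does not reach is not made up. A row lasts 1/12 s, in which the tool goes at most 41.7 mm and 7.16 degrees, less where a joint would pass 70% of its speed; a pose out of reach is approached as far as the arm can. A call with a number of a shift or a turn outside -1 to 1 is refused whole. A call with a gripper value outside its range is refused whole. "hand" is the closure, from 0 (fully open) to 1 (shut), set as the call begins (left out, the last holds). The fingers move at their own pace and stop on an object; the grip force is fixed at half the most. Time passes only in rows, so rows that do not move let the fingers close. It gives the time, the measured TCP pose, the force, the opening and the grip force at its end, in the units of the state.
- monitor.get_state(): the state, without advancing time (a new reading comes with each control period).
- cams.get_image(name): name is "scene" or "side" or "wrist"; returns a dict with "frame" (400x640x3 uint8, red, green, blue), "fx", "fy", "cx", "cy" (pixels), "position" and "orientation" of the camera in the world. Camera axes: x right, y up, looking along -z (the intrinsics and any distortion apply to the point x, -y, -z); pixel columns grow to the right and rows downward; lengths in m; the calibration is good to about 2 mm. A picture is of the moment at which its call begins. There is no depth.
- workorder.close_job(): hands the job in; it is judged then, once.
Trained networks look in the newest picture that a camera, given by its name, has taken for a name from the list of things; names that differ only in an ending like _2 or _b are one class to them, and where a whole thing is asked for, a point or a joint stands for the part that bears it (a point fixed in the world has none). Each returns a list of dicts, best first, with "p" (0 to 1); they miss things now and then, are a little off and sometimes report something else, mostly with a low value. They report only what shows in the picture. A call takes as long as a camera call.
- finder.regions_of(name, camera): "region" (400x640 bool, what is visible of it) and "extent" ([left, top, right, bottom] in pixels, round what is visible of it).
The state is a dict: "time_s": time; "q": joint angles; "qvel": joint speeds; "tau": joint torques, N m; "eef_pos": TCP position; "tcp_rot": TCP orientation; "ft_force": force on the tool from outside, world axes, zero at the start; "ft_torque": the same for the moment, N m; "opening": finger opening in m; "finger_force": force on a finger pad.
Only numpy, scipy, OpenCV 4.12 (cv2) and the standard library are available. Lean on these libraries where they do the work, as an engineer would, in place of code of your own. Each camera call takes 0.05 s, during which the arm holds its last target. There are 200 camera calls.

## Working session

There is one attempt and no reset: what is moved stays moved. The work goes in short steps, Python scripts to look and compute and a tool call to move; the robot and the scene stay as the last step left them, time stands still between calls to the robot, and variables do not carry over. Pictures are saved under pics/ and viewed, at most 10 in all, crops included, and the job is handed in when it is done.

Besides the shell and the picture viewer there is one more tool, called after "Request:" as name(argument=value, ...), one argument or row to a line, values as JSON. jog_arm: Moves the arm, as the interface text tells. Scaled input: -1 to 1 covers 0.03 m each way for a shift and 0.08 rad each way for a turn. Its arguments: {"type":"object","properties":{"travel":{"type":"array","items":{"type":"array","items":{"type":"number","minimum":-1,"maximum":1}}},"twist":{"type":"array","items":{"type":"array","items":{"type":"number","minimum":-1,"maximum":1}}},"hand":{"type":"number"}},"required":["travel","twist"]}

```bash
mkdir -p pics
cat > h.py <<'E'
import numpy as np, cv2
from rig import monitor,cams,finder
from scipy.spatial.transform import Rotation as R
def ori(o):
    o=np.array(o,float)
    if o.shape==(3,3): return o
    return R.from_euler('xyz',o).as_matrix() if o.size==3 else None
def ray(im,u,v):
    d=np.array([(u-im['cx'])/im['fx'],-(v-im['cy'])/im['fy'],-1.])
    return np.array(im['position']),ori(im['orientation'])@d
def atz(im,u,v,z):
    p,d=ray(im,u,v); return p+d*(z-p[2])/d[2]
def proj(im,P):
    c=ori(im['orientation']).T@(np.array(P)-np.array(im['position']))
    return im['cx']-im['fx']*c[0]/c[2], im['cy']+im['fy']*c[1]/c[2]
E
python3 - <<'E'
from h import *
s=monitor.get_state(); print({k:np.round(v,3) for k,v in s.items()})
for c in ['scene','side']:
    im=cams.get_image(c); print(c,{k:v for k,v in im.items() if k!='frame'})
    cv2.imwrite(f'pics/{c}0.png',im['frame'][:,:,::-1])
    for n in ['lever_pad','stop_knob','stop','lever','lid','chest','hang_pole','charcoal_block','wax_block','flux_jar']:
        for r in finder.regions_of(n,c)[:2]:
            ys,xs=np.nonzero(r['region']); print(n,round(r['p'],2),np.round(r['extent']),xs.mean().round(1),ys.mean().round(1))
E
```

```text
{'time_s': np.float64(0.0), 'q': array([ 1.462e+00,  3.860e-01,  7.000e-03, -1.000e-03, -1.194e+00,
       -2.590e-01]), 'qvel': array([ 0.001, -0.001, -0.   , -0.   , -0.001, -0.   ]), 'tau': array([ 0.0000e+00, -3.9229e+01,  1.8840e+01,  4.1860e+00, -5.0000e-03,
       -0.0000e+00]), 'eef_pos': array([0.224, 0.583, 0.23 ]), 'tcp_rot': array([ 3.139, -0.   , -0.368]), 'ft_force': array([ 0.253, -0.232, -0.939]), 'ft_torque': array([-0.078, -0.035,  0.006]), 'finger_force': np.float64(0.0), 'opening': np.float64(0.085)}
scene {'fx': 442.0198702632987, 'fy': 442.0198702632987, 'cx': 311.42672323625305, 'cy': 201.60796991702776, 'position': array([0.13702298, 0.62565044, 1.05060301]), 'orientation': array([ 0.72410871, -0.0183883 , -2.55589217])}
lever_pad 0.69 [279. 201. 303. 241.] 291.5 220.6
stop_knob 0.83 [291. 219. 334. 249.] 313.6 234.7
stop 0.52 [291. 214. 333. 248.] 313.1 233.6
lever 0.97 [278. 198. 304. 239.] 291.3 220.9
lid 0.7 [275. 160. 334. 277.] 300.3 213.2
lid 0.58 [279. 159. 327. 202.] 302.7 179.8
chest 0.64 [273. 159. 332. 278.] 300.3 212.5
hang_pole 0.27 [192. 299. 218. 329.] 205.3 312.6
charcoal_block 0.62 [192. 300. 220. 330.] 205.9 313.0
wax_block 0.88 [234. 313. 249. 337.] 240.9 324.7
side {'fx': 381.8307266917407, 'fy': 381.8307266917407, 'cx': 319.49026201736706, 'cy': 200.99365227731525, 'position': array([-0.47568504, -0.23474189,  0.62337884]), 'orientation': array([ 1.13032457,  0.02239823, -1.41209829])}
lever_pad 0.62 [273. 191. 341. 216.] 301.2 202.4
stop_knob 0.56 [292. 207. 322. 242.] 309.0 226.4
lever 0.66 [273. 193. 344. 216.] 303.4 202.9
lid 0.72 [331. 187. 384. 215.] 356.7 202.2
chest 0.64 [270. 190. 383. 244.] 336.0 217.8
charcoal_block 0.54 [207. 210. 228. 223.] 217.8 215.5
wax_block 0.51 [208. 225. 221. 234.] 215.1 229.4
flux_jar 0.54 [266. 195. 277. 210.] 269.6 201.1
```

View pics/scene0.png

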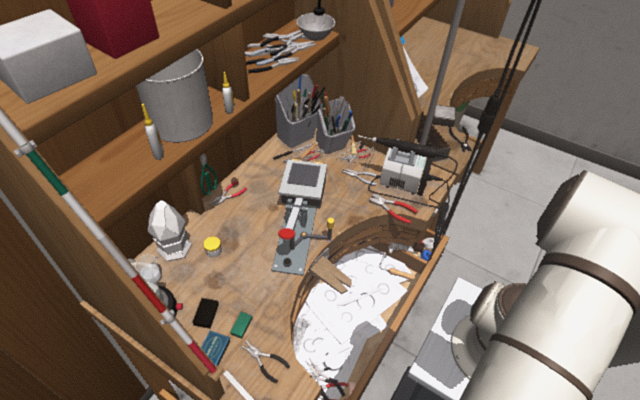

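View pics/side0.png

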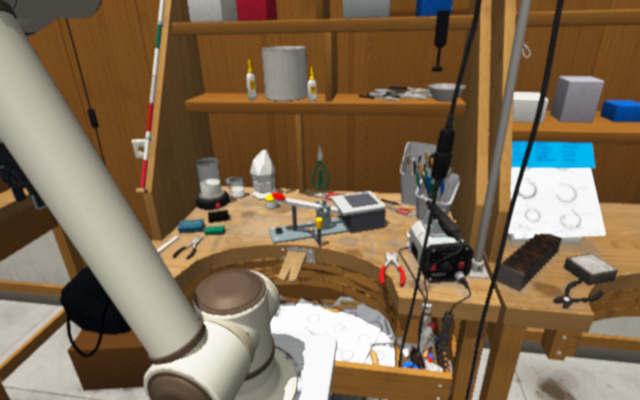

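The scene picture shows the red pad at about (288,234), the yellow handle at (331,222), the chest at (303,183) and the base plate's near end at about (290,270). In the side picture the pad is at about (280,197) and the handle at (320,221). Next I segment by colour and fit the chest's pose.

```bash
cat > fit.py <<'E'
from h import *
from scipy.optimize import least_squares
def blob(im,kind,c,rad):
    f=cv2.cvtColor(im['frame'],cv2.COLOR_RGB2HSV).astype(int); h,s,v=f[...,0],f[...,1],f[...,2]
    m=((h<5)|(h>174))&(s>150)&(v>90) if kind=='r' else (h>20)&(h<34)&(s>150)&(v>100)
    Y,X=np.mgrid[:400,:640]; m&=(abs(X-c[0])<rad)&(abs(Y-c[1])<rad)
    y,x=np.nonzero(m); return x.mean(),y.mean(),len(x),(x.min(),x.max(),y.min(),y.max())
E
python3 - <<'E'
from fit import *
S=cams.get_image('scene');D=cams.get_image('side')
b={}
for n,im,r,k in [('S',S,(288,234),(331,222)),('D',D,(278,196),(320,221))]:
    b[n,'r']=blob(im,'r',r,12);b[n,'k']=blob(im,'y',k,10)
print(b)
def tri(a,c):
    A=[];B=[]
    for im,q in((S,a),(D,c)):
        p,d=ray(im,*q[:2]);d/=np.linalg.norm(d);M=np.eye(3)-np.outer(d,d);A.append(M);B.append(M@p)
    return np.linalg.lstsq(np.vstack(A),np.hstack(B),rcond=None)[0]
print('pad',tri(b['S','r'],b['D','r']),'pad@z',atz(S,*b['S','r'][:2],.137))
print('knob',tri(b['S','k'],b['D','k']),'knob@z',atz(S,*b['S','k'][:2],.082))
# pose fit: pad (0,.141,.136) knob (-.105,.05,.08)
def res(t):
    Rz=R.from_euler('z',t[2]).as_matrix(); o=[]
    for P,k in(((0,.142,.136),'r'),((-.105,.05,.08),'k')):
        w=Rz@np.array(P)+[t[0],t[1],0]
        for n,im in(('S',S),('D',D)): o+=list(np.array(proj(im,w))-b[n,k][:2])
    return o
best=min((least_squares(res,[.6,.2,y]) for y in np.arange(-3,3,.7)),key=lambda r:r.cost)
print(best.x,best.fun.round(2))
from numpy import cos
for n,im,c in(('S',S,(295,225,50)),('D',D,(320,215,60))):
    im2=im['frame'].copy();Rz=R.from_euler('z',best.x[2]).as_matrix()
    big=cv2.resize(im2[c[1]-c[2]:c[1]+c[2],c[0]-c[2]-10:c[0]+c[2]+10],None,fx=5,fy=5,interpolation=cv2.INTER_CUBIC)
    for P in[(-.05,-.076,.008),(.04,-.076,.008),(.04,.178,.008),(-.05,.178,.008),(0,.141,.141),(-.105,.05,.093),(0,.05,0.093),(-.064,-.22,.082),(.064,-.22,.082),(-.064,-.074,.082),(.064,-.074,.082)]:
        u,v=proj(im,Rz@np.array(P)+[best.x[0],best.x[1],0]); cv2.circle(big,(int((u-c[0]+c[2]+10+.5)*5),int((v-c[1]+c[2]+.5)*5)),3,(0,255,0),-1)
    cv2.imwrite(f'pics/fit{n}.png',big[:600,:,::-1])
E
```

```text
{('S', 'r'): (np.float64(286.36296296296297), np.float64(233.3925925925926), 135, (np.int64(279), np.int64(294), np.int64(229), np.int64(238))), ('S', 'k'): (np.float64(330.3333333333333), np.float64(220.86111111111111), 36, (np.int64(327), np.int64(333), np.int64(218), np.int64(228))), ('D', 'r'): (np.float64(278.44444444444446), np.float64(195.88888888888889), 63, (np.int64(273), np.int64(284), np.int64(192), np.int64(199))), ('D', 'k'): (np.float64(318.5072463768116), np.float64(222.2173913043478), 69, (np.int64(315), np.int64(322), np.int64(217), np.int64(228)))}
pad [0.56261491 0.07119886 0.13740451] pad@z [0.56249123 0.0713698  0.137     ]
knob [ 0.50910603 -0.063549    0.08464013] knob@z [ 0.51174418 -0.06794056  0.082     ]
[ 0.62916717 -0.0566489   0.49216828] [ 0.79 -0.42  0.74  0.62 -1.49  1.56  0.33  0.16]
```

View pics/fitS.png

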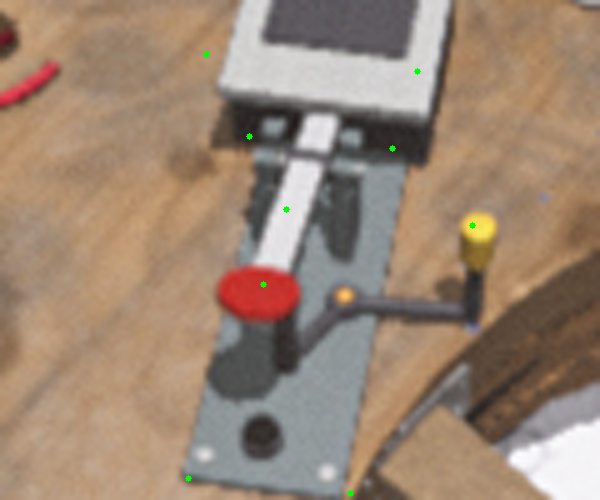

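The crop shows the pad, handle and plate clearly, but the fitted yaw is slightly off because I assumed the handle was at 0 rad. I'll refit using the plate edges, with the stop angle free.

```bash
cat > refit.py <<'E'
from fit import *
S=cams.get_image('scene');D=cams.get_image('side')
px=lambda a,b:np.array([a/5-.5+235,b/5-.5+175])
obs=[((.04,.178,.008),px(187,478)),((-.05,.178,.008),px(347,497)),((0,.141,.141),px(259,290)),((0,.15,.023),px(263,430))]
edges=[(-.05,px(408,165)),(.04,px(258,152))]
padD=blob(D,'r',(278,196),12)[:2]
def res(t):
    Rz=R.from_euler('z',t[2]).as_matrix();T=np.array([t[0],t[1],0]);o=[]
    W=lambda P:Rz@np.array(P)+T
    for P,q in obs:o+=list(proj(S,W(P))-q)
    for x,q in edges:o.append(((Rz.T@(atz(S,*q,.008)-T))[0]-x)*400)
    o+=list(np.array(proj(D,W((0,.142,.136))))-padD)
    k=(-.03-.075*np.cos(t[3]),.05-.075*np.sin(t[3]))
    o+=list(proj(S,W(k+(.093,)))-px(480,222)); o+=list(np.array(proj(D,W(k+(.08,))))-(318.5,222.2))
    return o
b=least_squares(res,[.63,-.057,.5,0]);print(b.x.round(4),b.fun.round(2))
t=b.x;Rz=R.from_euler('z',t[2]).as_matrix();T=np.array([t[0],t[1],0])
for n,P in dict(pad=(0,.141,.141),pad_dn=(0,.152,.043),knob=(-.03-.075*np.cos(t[3]),.05-.075*np.sin(t[3]),.093),lidfront=(-.064,-.048,.08),pivot=(-.03,.05,0)).items():print(n,(Rz@np.array(P)+T).round(4))
for n in['flux_jar','charcoal_block','wax_block','hang_pole']:
    r=finder.regions_of(n,'scene')
    if r: e=r[0]['extent'];print(n,atz(S,(e[0]+e[2])/2,(e[1]+e[3])/2,.02).round(3))
E
python3 refit.py
```

```text
[ 0.6233 -0.0576  0.4474  0.0897] [-0.57  0.08 -0.37  0.45  0.52 -0.48  0.14  0.06 -0.96  0.67  0.23  0.59
 -0.25  0.67  0.74  0.66]
pad [0.5623 0.0695 0.141 ]
pad_dn [0.5575 0.0794 0.043 ]
knob [ 0.5101 -0.0639  0.093 ]
lidfront [ 0.5863 -0.1286  0.08  ]
pivot [ 0.5746 -0.0255  0.    ]
flux_jar [0.759 0.155 0.02 ]
charcoal_block [0.759 0.161 0.02 ]
wax_block [0.539 0.297 0.02 ]
```

Request:
jog_arm(
  hand=1,
  travel=[
    [0,0,0],
    [0,0,0],
    [0,0,0],
    [0,0,0],
    [0,0,0],
    [0,0,0],
    [0,0,0],
    [0,0,0],
  ],
  twist=[
    [0,0,-1],
    [0,0,-1],
    [0,0,-1],
    [0,0,-1],
    [0,0,-1],
    [0,0,-1],
    [0,0,-1],
    [0,0,-1],
  ],
)

```text
time_s: 2.17
eef_pos: [0.2247, 0.5832, 0.2313]
tcp_rot: [-3.142, -0.0, 0.276]
ft_force: [-0.0, 0.4, 0.0]
opening: -0.0
finger_force: 0.0
```

Request:
jog_arm(
  travel=[
    [0,0,0],
    [0,0,0],
    [0,0,0],
    [0,0.9,0],
    [0,0.9,0],
    [0,0.9,0],
    [0,0.9,0],
    [0,0.9,0],
  ],
  twist=[
    [0,0,-0.8],
    [0,0,-0.7],
    [0,0,-0.7],
    [0,0,0],
    [0,0,0],
    [0,0,0],
    [0,0,0],
    [0,0,0],
  ],
)

```text
time_s: 2.83
eef_pos: [0.2836, 0.4604, 0.2314]
tcp_rot: [-3.142, -0.0, 0.449]
ft_force: [0.8, -0.8, -0.3]
opening: 0.0003
finger_force: 0.0
```

Request:
jog_arm(
  travel=[
    [0,0.9,0],
    [0,0.9,0],
    [0,0.9,0],
    [0,0.9,0],
    [0,0.9,0],
    [0,0.9,0],
    [0,0.9,0],
    [0,0.9,0],
  ],
  twist=[
    [0,0,0],
    [0,0,0],
    [0,0,0],
    [0,0,0],
    [0,0,0],
    [0,0,0],
    [0,0,0],
    [0,0,0],
  ],
)

```text
time_s: 3.5
eef_pos: [0.3772, 0.2656, 0.2316]
tcp_rot: [-3.141, -0.001, 0.448]
ft_force: [0.3, -0.3, -0.8]
opening: 0.0001
finger_force: 0.0
```

Request:
jog_arm(
  travel=[
    [-0.06,0.95,0],
    [-0.06,0.95,0],
    [-0.06,0.95,0],
    [-0.06,0.95,0],
    [-0.06,0.95,0],
    [-0.06,0.95,0],
    [-0.06,0.95,0],
    [-0.06,0.9,0],
  ],
  twist=[
    [0,0,0],
    [0,0,0],
    [0,0,0],
    [0,0,0],
    [0,0,0],
    [0,0,0],
    [0,0,0],
    [0,0,0],
  ],
)

```text
time_s: 4.17
eef_pos: [0.4623, 0.055, 0.2316]
tcp_rot: [3.142, -0.001, 0.448]
ft_force: [-0.4, 0.5, 0.5]
opening: 0.0002
finger_force: 0.0
```

Request:
jog_arm(
  travel=[
    [0,0.8,0],
    [0,0.8,0],
    [0,0,0],
    [0,0,0],
  ],
  twist=[
    [0,0,0],
    [0,0,0],
    [0,0,0],
    [0,0,0],
  ],
)

```text
time_s: 4.5
eef_pos: [0.483, 0.0123, 0.2312]
tcp_rot: [-3.141, 0.0, 0.446]
ft_force: [0.0, 0.3, -0.7]
opening: 0.0
finger_force: 0.0
```

```bash
cat > look.py <<'E'
import sys
from fit import *
p=monitor.get_state()['eef_pos']; T=np.array([.6233,-.0576,0]);Rz=R.from_euler('z',.4474).as_matrix()
print('chest-frame tcp mm',((Rz.T@(p-T))*1000).round(1))
if len(sys.argv)>1:
    a=cams.get_image('scene')['frame'][150:290,215:375];b=cams.get_image('wrist')['frame'];w=cv2.resize(b,(560,350))
    a=cv2.resize(a,None,fx=3.5,fy=3.5) if 0 else cv2.resize(a,(240,210),interpolation=cv2.INTER_CUBIC)
    d=cams.get_image('side')['frame'][150:270,235:405];d=cv2.resize(d,(510,360),interpolation=cv2.INTER_CUBIC)
    s=cv2.resize(cams.get_image('scene')['frame'][160:280,240:350],(290,316),interpolation=cv2.INTER_CUBIC)
    out=np.zeros((600,800,3),np.uint8); out[:360,:510]=d; out[:316,510:]=s; out[360:,:384]=cv2.resize(b,(384,240))
    cv2.imwrite(f'pics/{sys.argv[1]}.png',out[:,:,::-1])
E
python3 look.py a1
```

```text
chest-frame tcp mm [-96.3 123.7 231.2]
```

View pics/a1.png

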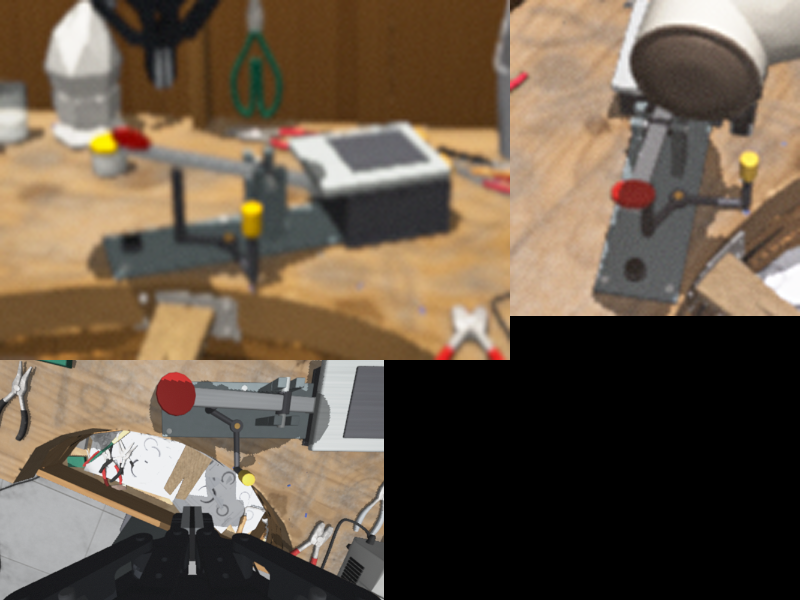

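The side view (top left) shows the closed fingers above and left of the handle. The wrist view (bottom left) shows the pad at (175,393) and the handle at (248,480) in the montage, which agrees with the fit. I'll lower beside the handle.

Request:
jog_arm(
  travel=[
    [0,0.4,0.7],
    [0,0.4,0.8],
    [0,0,0.8],
    [0,0,0.8],
    [0,0,0.8],
    [0,0,0.8],
    [0,0,0.8],
    [0,0,0.4],
  ],
  twist=[
    [0,0,0],
    [0,0,0],
    [0,0,0],
    [0,0,0],
    [0,0,0],
    [0,0,0],
    [0,0,0],
    [0,0,0],
  ],
)

```text
time_s: 5.37
eef_pos: [0.4915, -0.0079, 0.0519]
tcp_rot: [-3.141, 0.004, 0.449]
ft_force: [-0.3, -0.1, -0.4]
opening: 0.0004
finger_force: 0.0
```

Request:
jog_arm(
  travel=[
    [0,0.3,0],
    [0,0.3,0],
    [0,0,0],
    [0,0,0],
  ],
  twist=[
    [0,0,0],
    [0,0,0],
    [0,0,0],
    [0,0,0],
  ],
)

```text
time_s: 5.7
eef_pos: [0.5022, -0.0248, 0.0556]
tcp_rot: [3.141, -0.003, 0.447]
ft_force: [-0.3, -0.3, 0.0]
opening: 0.0001
finger_force: 0.0
```

```bash
python3 look.py a2
python3 - <<'E'
from fit import *
W=cams.get_image('wrist'); Y=cv2.cvtColor(W['frame'],cv2.COLOR_RGB2HSV)
m=cv2.inRange(Y,(20,150,100),(34,255,255));n,l,st,c=cv2.connectedComponentsWithStats(m)
T=np.array([.6233,-.0576,0]);Rz=R.from_euler('z',.4474).as_matrix()
for i in range(1,n):
    if st[i,4]>40: print(st[i],c[i].round(),'knob chest-frame@.085',(Rz.T@(atz(W,*c[i],.085)-T)).round(4))
E
```

```text
chest-frame tcp mm [-95.   81.9  55.6]
[422 336  13   9  75] [427. 341.] knob chest-frame@.085 [-0.1144  0.0417  0.085 ]
```

View pics/a2.png

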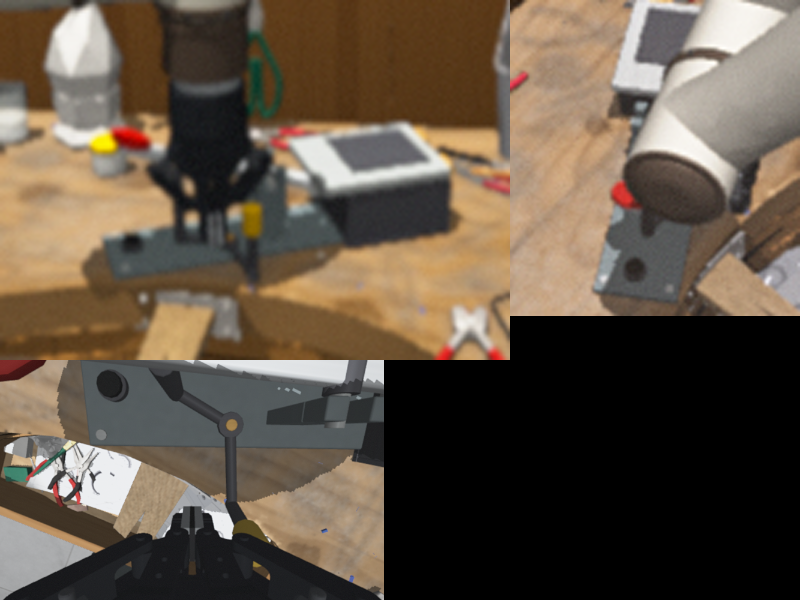

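The fingers are down beside the handle, about 15 mm away on its far side from the chest. Next is a slow push towards the chest.

Request:
jog_arm(
  travel=[
    [-0.15,0.2,0],
    [0,0.2,0],
    [0,0.2,0],
    [0,0.2,0],
    [0,0.2,0],
    [0,0.2,0],
    [0,0.2,0],
    [0.1,0.2,0],
  ],
  twist=[
    [0,0,0],
    [0,0,0],
    [0,0,0],
    [0,0,0],
    [0,0,0],
    [0,0,0],
    [0,0,0],
    [0,0,0],
  ],
)

```text
time_s: 6.62
eef_pos: [0.5214, -0.069, 0.0548]
tcp_rot: [3.141, -0.001, 0.448]
ft_force: [-0.4, 2.5, 3.6]
opening: -0.0
finger_force: 1.9
```

Request:
jog_arm(
  travel=[
    [0.1,0.2,0],
    [0,0,0],
    [0,0,0],
  ],
  twist=[
    [0,0,0],
    [0,0,0],
    [0,0,0],
  ],
)

```text
time_s: 6.87
eef_pos: [0.5262, -0.073, 0.0543]
tcp_rot: [3.141, -0.0, 0.448]
ft_force: [0.9, 0.1, 0.8]
opening: 0.0001
finger_force: 0.8
```

```bash
python3 look.py a3
```

```text
chest-frame tcp mm [-94.2  28.1  54.3]
```

View pics/a3.png

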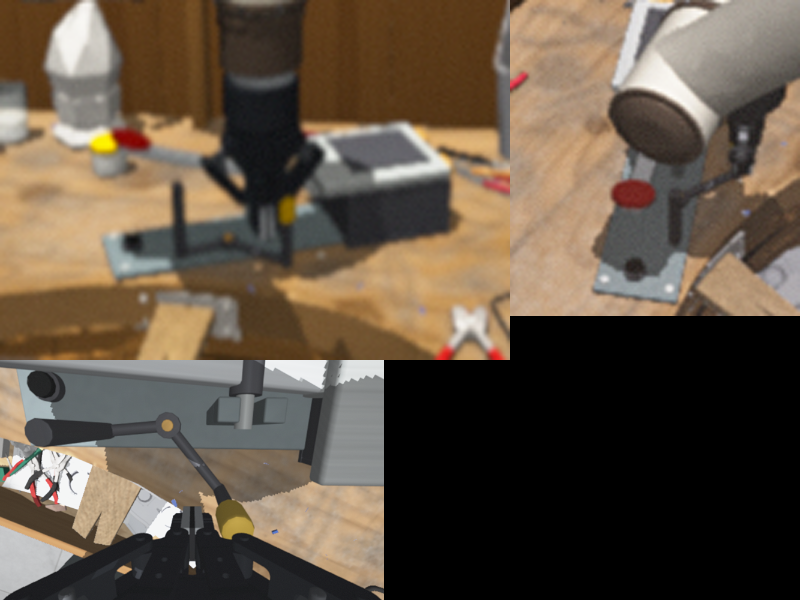

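The handle arm in the wrist view now runs from the pivot (168,425) to the cap (232,505), about 0.65 rad. The post at (40,432) is well clear of the bar. Next I back off, lift, and go above the pad.

Request:
jog_arm(
  travel=[
    [0,-0.5,0],
    [0,-0.5,0],
    [0,0,-0.8],
    [0,0,-1],
    [0,0,-1],
    [0,0,-1],
    [0,0,-0.6],
    [0,0,0],
  ],
  twist=[
    [0,0,0],
    [0,0,0],
    [0,0,0],
    [0,0,0],
    [0,0,0],
    [0,0,0],
    [0,0,0],
    [0,0,0],
  ],
)

```text
time_s: 7.73
eef_pos: [0.5145, -0.0454, 0.1905]
tcp_rot: [3.139, -0.007, 0.449]
ft_force: [0.3, 0.1, 0.6]
opening: -0.0
finger_force: 0.0
```

Request:
jog_arm(
  travel=[
    [0.6,-0.6,0],
    [0.7,-0.6,0],
    [0.7,-0.6,0],
    [0.7,-0.6,0],
    [0.5,-0.4,0],
    [0,-0.1,0],
    [0,0,0],
    [0,0,0],
  ],
  twist=[
    [0,0,0],
    [0,0,0],
    [0,0,0],
    [0,0,0],
    [0,0,0],
    [0,0,0],
    [0,0,0],
    [0,0,0],
  ],
)

```text
time_s: 8.4
eef_pos: [0.5606, 0.074, 0.1854]
tcp_rot: [-3.141, 0.002, 0.448]
ft_force: [0.8, 0.1, 0.0]
opening: -0.0003
finger_force: 0.0
```

```bash
python3 look.py a4;python3 - <<'E'
from fit import *
W=cams.get_image('wrist'); Y=cv2.cvtColor(W['frame'],cv2.COLOR_RGB2HSV)
m=cv2.inRange(Y,(0,150,90),(5,255,255))|cv2.inRange(Y,(174,150,90),(180,255,255));n,l,st,c=cv2.connectedComponentsWithStats(m)
T=np.array([.6233,-.0576,0]);Rz=R.from_euler('z',.4474).as_matrix()
for i in range(1,n):
    if st[i,4]>200: print(st[i],c[i].round(),(Rz.T@(atz(W,*c[i],.138)-T)).round(4))
E
```

```text
chest-frame tcp mm [  0.4 145.8 185.4]
[ 291  186   69   67 3456] [326. 218.] [0.0075 0.1418 0.138 ]
```

View pics/a4.png

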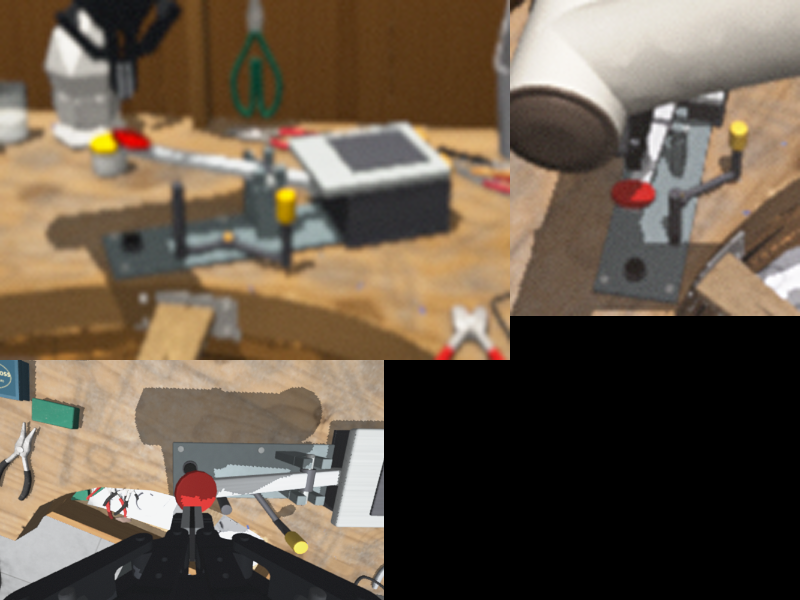

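The fingers are over the red pad (wrist view, 196,492), about 3 mm short in x. I'll lower to contact, then press along the arc.

Request:
jog_arm(
  travel=[
    [0.1,0,0.4],
    [0,0,0.4],
    [0,0,0.3],
    [0,0,0.2],
    [0,0,0.2],
    [0,0,0.2],
    [0,-0.03,0.2],
    [0,-0.03,0.2],
  ],
  twist=[
    [0,0,0],
    [0,0,0],
    [0,0,0],
    [0,0,0],
    [0,0,0],
    [0,0,0],
    [0,0,0],
    [0,0,0],
  ],
)

```text
time_s: 9.32
eef_pos: [0.5641, 0.0778, 0.1237]
tcp_rot: [3.141, -0.002, 0.448]
ft_force: [-1.1, 2.1, 5.3]
opening: 0.0003
finger_force: 1.9
```

Request:
jog_arm(
  travel=[
    [0,-0.03,0.2],
    [0,-0.03,0.2],
    [0,-0.03,0.2],
    [0,-0.03,0.2],
  ],
  twist=[
    [0,0,0],
    [0,0,0],
    [0,0,0],
    [0,0,0],
  ],
)

```text
time_s: 9.65
eef_pos: [0.5622, 0.0811, 0.099]
tcp_rot: [-3.141, -0.001, 0.448]
ft_force: [-1.1, 2.6, 4.7]
opening: 0.0
finger_force: 2.3
```

```bash
python3 look.py
```

```text
chest-frame tcp mm [  4.9 151.5  99. ]
```

Request:
jog_arm(
  travel=[
    [0,-0.03,0.2],
    [0,-0.03,0.2],
    [0,-0.03,0.2],
    [0,-0.03,0.2],
    [0,0,0.2],
    [0,0,0.2],
    [0,0,0.2],
    [0,0,0.1],
  ],
  twist=[
    [0,0,0],
    [0,0,0],
    [0,0,0],
    [0,0,0],
    [0,0,0],
    [0,0,0],
    [0,0,0],
    [0,0,0],
  ],
)

```text
time_s: 10.32
eef_pos: [0.5603, 0.0832, 0.0534]
tcp_rot: [3.141, 0.001, 0.448]
ft_force: [1.7, -2.2, 3.8]
opening: 0.0
finger_force: 2.3
```

Request:
jog_arm(
  travel=[
    [0,0,0.1],
    [0,0,0.1],
    [0,0,0],
  ],
  twist=[
    [0,0,0],
    [0,0,0],
    [0,0,0],
  ],
)

```text
time_s: 10.57
eef_pos: [0.5601, 0.0835, 0.0476]
tcp_rot: [3.142, 0.001, 0.448]
ft_force: [1.3, -0.5, 3.9]
opening: -0.0001
finger_force: 1.4
```

```bash
python3 look.py
```

```text
chest-frame tcp mm [  4.1 154.6  47.6]
```

Request:
jog_arm(
  travel=[
    [0,0,0.05],
    [0,0,0.05],
    [0,0,0],
  ],
  twist=[
    [0,0,0],
    [0,0,0],
    [0,0,0],
  ],
)

```text
time_s: 10.82
eef_pos: [0.5603, 0.0836, 0.0458]
tcp_rot: [3.141, 0.0, 0.448]
ft_force: [-0.0, -1.9, 7.9]
opening: 0.0002
finger_force: 3.2
```

Request:
jog_arm(
  travel=[
    [0,0,0.05],
    [0,0,0.05],
    [0,0,0],
  ],
  twist=[
    [0,0,0],
    [0,0,0],
    [0,0,0],
  ],
)

```text
time_s: 11.07
eef_pos: [0.5606, 0.0835, 0.0452]
tcp_rot: [3.14, -0.0, 0.449]
ft_force: [-4.1, -1.7, 19.4]
opening: -0.0
finger_force: 9.6
```

The force rose to 19 N while the height barely changed, so the lever is on its bump. I'll let it settle and check.

Request:
jog_arm(
  travel=[
    [0,0,0],
    [0,0,0],
    [0,0,0],
    [0,0,0],
    [0,0,0],
    [0,0,0],
  ],
  twist=[
    [0,0,0],
    [0,0,0],
    [0,0,0],
    [0,0,0],
    [0,0,0],
    [0,0,0],
  ],
)

```text
time_s: 11.57
eef_pos: [0.5606, 0.0835, 0.0452]
tcp_rot: [3.14, -0.001, 0.449]
ft_force: [-4.0, -2.2, 19.3]
opening: 0.0002
finger_force: 9.4
```

```bash
python3 look.py a5
```

```text
chest-frame tcp mm [  4.5 154.3  45.2]
```

View pics/a5.png

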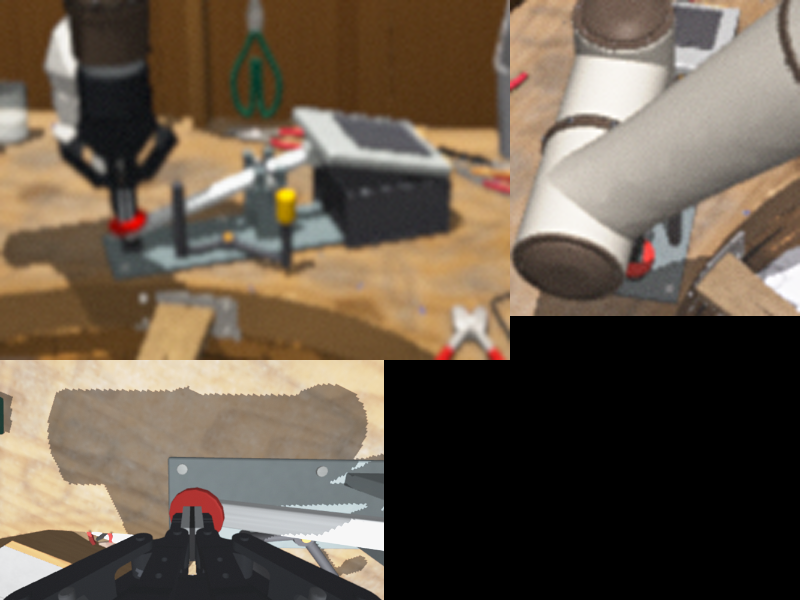

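The pad is on the bump (side view, 128,225), the lid is raised, the lever sits in its bracket, the post is clear and the force is steady at 19 N. I'm handing in.

```bash
python3 -c "
from rig import workorder;print(workorder.close_job())"
```

```text
the job is handed in; nothing more can be done
None
```

I handed the job in at about 12 s with the stop swung clear (about 0.65 rad) and the fingertips holding the red pad down on its bump at a steady 19 N; the last picture shows the lid open and the lever seated, but the hand-in gave no verdict.

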